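# Slide the close-up camera to its marked stop

## Task

Get the camera slider ready for the next shot of the painted egg: press the brake button in the middle of the carriage down with the fingertips, keep it down, and push the carriage along the rods until it rests against the marked stop (the square block with the diamond-shaped pointer, not the plain round collar). Then let the button spring back so the brake holds, and move clear. Never drag the carriage against the brake, don't touch the camera, and leave everything else on the table where it stands.

Things in the scene. Friction and masses are not known exactly. Their poses are not given: they have to be found in the camera images.
- slider_rail: camera slider, fixed on the table: two steel rods (15 mm thick, 400 mm long, 70 mm apart, centres 45 mm above the table) between black end feet 112 x 22 x 62 mm high; a brake strip between the rods, a graduated strip along the near side. Origin on the table under the rods' middle; y runs along the rods, x across them to the side where the camera looks, z up
- carriage (a joint): place of the carriage along the rods in m, 0 at the rods' middle, growing along slider_rail's +y. With the brake free it slides with about 1 to 2 N; with the brake on it holds against a push of about 10 N
- carriage_plate (a point): centre of the carriage, on the upper face of its aluminium plate (116 mm across the rods, 84 mm along them, 68 mm above the table). The carriage's ends lie 42 mm each way along the rods from this point. A black square bezel on the plate, 68 mm outside, 52 mm opening, rises to 78 mm above the table
- brake_button (a joint): how far the brake button is pressed in, in m: 0 up (brake on), 0.005 fully down. The brake is free from about 0.001 on and stays free only while the button is held down. The spring needs 7 N to start and 9.5 N fully down
- button_top (a point): middle of the top face of the brake button: grey ribbed square button 43 x 43 mm in the bezel, in the middle of the carriage; its flat top stands 81 mm above the table when up, 3 mm above the bezel, and moves straight down 5 mm
- camera: black action camera 62 mm (along the rods) x 32 x 52 mm high on an arm on the +x side of the carriage; near face 70 mm from the button's centre, its top 121 mm above the table. Origin in the middle of its foot, 68 mm above the table. It rides on the carriage and turns stiffly on its foot
- marked_stop: fixed stop clamped on the -x side rod, left or right of the carriage: square black block 34 mm across, 18 mm along the rods, up to 63 mm (thumb screw 77 mm) above the table, with a flat pointer reaching out to -x that ends in a dark diamond plate (37 mm corner to corner). Origin on the table under its middle; the carriage touches it when their centres are 51 mm apart along the rods
- plain_stop: the other stop, a plain round black collar on the same rod, 34 mm diameter, 18 mm along the rods, fixed, on the other side of the carriage. Origin on the table under its middle
- egg_in_cup: bystander: red painted egg in a small wooden egg cup, 82 mm high, 44 mm wide, standing in front of the camera; origin at the centre of its underside
- peg_doll: bystander: turned wooden peg doll, 82 mm high, 40 mm wide; origin at the centre of its underside
- paint_jar: bystander: closed glass paint jar, 60 mm wide, 68 mm high; origin at the centre of its underside
- varnish_bottle: bystander: small amber bottle, 42 mm wide, 88 mm high; origin at the centre of its underside
- brush: bystander: thin artist's paint brush lying on the table, 190 mm long; origin at the underside of its middle
- lens_cap: bystander: round black lens cap lying on the table, 40 mm wide, 8 mm thick; origin at the centre of its underside
- brush_glass: bystander: drinking glass full of upright brushes, 70 mm wide, about 220 mm high in all; origin at the centre of its underside

How it is judged:
On the way, in this order (a step that is already met when the one before it is completed fails the run):
1. the brake button is pressed down while the carriage is still where it was (value of joint brake_button above 0.002 m and distance of carriage_plate from where it was at the start of the episode below 0.01 m), for 0.1 s.
2. the carriage is pushed up to the marked stop with the button still held down (value of joint brake_button above 0.001 m and y of carriage_plate in the frame of marked_stop between -0.0545 and 0.0545 m), for 0.1 s.
At the end, for the whole second after the job is handed in: the carriage rests against the marked stop (gap under 3.5 mm), at rest, with the brake button up again (pressed in less than 0.8 mm) (y of carriage_plate in the frame of marked_stop between -0.0545 and 0.0545 m and value of joint brake_button below 0.0008 m and velocity of joint carriage between -0.005 and 0.005 m/s); the robot touches nothing.
It fails at once if the carriage is dragged along with the brake on (faster than 20 mm/s with the button pressed in less than 0.5 mm) (value of joint brake_button below 0.0005 m and (velocity of joint carriage above 0.02 m/s or velocity of joint carriage below -0.02 m/s)).
It fails at once if the camera is touched with more than 1 N (contact force between camera and the fingers above 1 N or contact force between camera and the arm above 1 N).
It fails at once if a bystander is shoved more than 20 mm, lifted or knocked over (distance of any of egg_in_cup, peg_doll, paint_jar, varnish_bottle, brush, lens_cap, brush_glass from where it was at the start of the episode above 0.02 m or angle between any of egg_in_cup, peg_doll, paint_jar, varnish_bottle, brush_glass's own z axis and vertical above 0.6 rad).
It also fails if it takes over 40 s, if anything falls off the work surface, if the arm or the gripper's body presses on something with over 40 N, if the wrist force passes 120 N, or if a joint passes its speed limit or range.

## Robot

A 6-joint arm with a two-finger parallel gripper is mounted at the origin on the work surface. World frame = base frame: x ahead of the robot, y to its left, z up, the work surface at z = 0. Lengths are in m, angles in rad, forces in N, time in s.
With the tool pointing down it reaches from about 0.3 to 0.775 m from the base axis. Payload 14.6 kg.
Tool frame: the origin (TCP) lies midway between the tips of the shut fingers; the grasp point (between the pads) lies 19 mm behind it (bot.hold_point_z is the z of the grasp point in the tool frame, in m); z points along the fingers, y is the line along which they close (so a half turn about z gives the same grasp; the last joint's range is limited). The gripper opens to 85 mm and grips with 20 to 120 N. Pads are 22 mm wide; open, the fingers measure 114 mm over their backs; the gripper's body (76 mm by 85 mm) begins 54 mm behind the grasp point. The pads swing forward as they close: fully open they stand 13 mm farther back than shut.
Start: joints at [-1.209, 0.3, 1.521, -0, 1.321, -0.067], TCP at [0.229, -0.5, 0.231] pointing down, gripper open.
Joint ranges: [-3.03, 3.03], [-0.79, 2.21], [0.23, 2.52], [-1.04, 4.18], [0, 3.07], [-2.55, 2.55]. Speed limits (rad/s): [2.22, 2.22, 2.57, 3.14, 3.14, 3.14].

## Interface

Orientations are given as a rotation vector (axis times angle).
In Python, from plant import sensors, grab_frame, bot, look_for, cut_out gives the robot as it stands.
- The arm moves only by the shell command python3 -m crank 'ROWS' [FORCE]. ROWS is text: rows parted by semicolons, each of 5 numbers parted by spaces: the shift along the tool's x, y, z in m, then the turn about the tool's z in degrees, then the finger opening in m, from 0 to 0.0854. A call has 1 to 8 rows; each row shifts and turns the commanded pose from where the row before left it, along the tool's axes as they then stand; what a row does not reach is not made up. A row lasts 1/8 s, in which the tool goes at most 62.5 mm and 10.7 degrees, less where a joint would pass 70% of its speed; a pose out of reach is approached as far as the arm can. A call with a gripper value outside its range is refused whole. The fingers move at their own pace and stop on an object; FORCE is the grip in N (left out, the last holds). Time passes only in rows, so rows that do not move let the fingers close. It gives the time, the measured TCP pose, the force, the opening and the grip force at its end, in the units of the state.
- sensors.get_state(): the state, without advancing time (a new reading comes with each control period).
- grab_frame(name): name is "scene" or "top" or "wrist"; returns a dict with "img" (384x512x3 uint8, red, green, blue), "vfov" (degrees; the focal length in pixels is half the picture's height over the tangent of half this angle, whatever the lens; pixels are square), "cx", "cy" (the principal point, pixels), "pose" (4x4, takes a point from camera to world coordinates). Camera axes: x right, y down, z forward; pixel columns grow to the right and rows downward; lengths in m; the calibration is good to about 2 mm. A picture is of the moment at which its call begins. There is no depth.
- bot.job_done(): hands the job in; it is judged then, once.
Trained networks look in a picture, given as the dict that the camera call returned (one of the last four; its "shot" number tells which), for a name from the list of things; names that differ only in an ending like _2 or _b are one class to them, and where a whole thing is asked for, a point or a joint stands for the part that bears it (a point fixed in the world has none). Each returns a list of dicts, best first, with "p" (0 to 1); they miss things now and then, are a little off and sometimes report something else, mostly with a low value. They report only what shows in the picture. A call takes as long as a camera call.
- look_for(picture, query): "location" ([x, y, z] in m, in the coordinates of the camera as it stood for that picture, good to about 4 mm: the middle of the surface that is visible of it).
- cut_out(picture, query): "region" (384x512 bool, what is visible of it).
The state is a dict: "time_s": time; "joint_pos": joint angles; "qd": joint speeds; "joint_torque": joint torques, N m; "ee_pos": TCP position; "tool_rot": TCP orientation; "ft_force": force on the tool from outside, world axes, zero at the start; "ft_torque": the same for the moment, N m; "finger_gap": finger opening in m; "grip_force": force on a finger pad.
Only numpy, scipy, OpenCV 4.12 (cv2) and the standard library are available. Lean on these libraries where they do the work, as an engineer would, in place of code of your own. Each camera call takes 0.05 s, during which the arm holds its last target. There are 200 camera calls.

## Working session

There is one attempt and no reset: what is moved stays moved. The work goes in short steps, Python scripts to look and compute and a shell command to move; the robot and the scene stay as the last step left them, time stands still between calls to the robot, and variables do not carry over. Pictures are saved under pics/ and viewed, at most 10 in all, crops included, and the job is handed in when it is done.

```bash
mkdir -p pics; cat > h.py <<'E'
import numpy as np, cv2
from plant import sensors, grab_frame, bot, look_for, cut_out
from scipy.spatial.transform import Rotation as R
def W(f,p): return (f["pose"]@np.r_[p,1])[:3]
def fl(f): return 192/np.tan(np.radians(f["vfov"])/2)
def onplane(f,u,v,z):
    d=f["pose"][:3,:3]@np.array([(u-f["cx"])/fl(f),(v-f["cy"])/fl(f),1]); o=f["pose"][:3,3]
    return o+d*(z-o[2])/d[2]
def proj(f,p):
    q=np.linalg.inv(f["pose"])@np.r_[p,1]; return q[:2]/q[2]*fl(f)+[f["cx"],f["cy"]]
def save(f,n): cv2.imwrite("pics/"+n,f["img"][:,:,::-1])
E
python3 - <<'E'
from h import *
a=[]
for c in ["top","scene"]:
    f=grab_frame(c); save(f,c+"0.png"); a.append(f["img"])
    print(c,f["pose"][:3,3].round(3))
    for n in ["button_top","carriage_plate","slider_rail","camera","marked_stop","plain_stop","egg_in_cup","peg_doll","paint_jar","varnish_bottle","brush_glass","brush","lens_cap"]:
        print(n,[(W(f,d["location"]).round(3).tolist(),round(d["p"],2)) for d in look_for(f,n)[:2]])
cv2.imwrite("pics/both.png",cv2.resize(np.vstack(a)[:,:,::-1],None,fx=.78,fy=.78))
s=sensors.get_state();print(s["ee_pos"],s["tool_rot"],s["time_s"])
E
```

```text
top [0.516 0.001 0.999]
button_top [([0.522, -0.105, 0.086], 0.59)]
carriage_plate [([0.543, -0.095, 0.074], 0.69)]
slider_rail [([0.515, -0.092, 0.053], 0.82)]
camera [([0.608, -0.083, 0.123], 0.55)]
marked_stop [([0.541, -0.095, 0.075], 0.7), ([0.5, -0.253, 0.064], 0.62)]
plain_stop [([0.455, 0.029, 0.056], 0.47)]
egg_in_cup [([0.715, -0.097, 0.07], 0.84)]
peg_doll [([0.687, 0.003, 0.072], 0.51)]
paint_jar [([0.687, 0.005, 0.071], 0.53)]
varnish_bottle []
brush_glass [([0.697, -0.274, 0.073], 0.7)]
brush [([0.41, -0.216, 0.009], 0.6)]
lens_cap [([0.398, -0.06, 0.011], 0.77), ([0.539, -0.096, 0.074], 0.48)]
scene [1.372 0.191 0.654]
button_top [([0.652, 0.119, 0.051], 0.59), ([0.515, -0.108, 0.08], 0.52)]
carriage_plate [([0.606, -0.086, 0.085], 0.63)]
slider_rail [([0.532, -0.076, 0.053], 0.67)]
camera [([0.621, -0.082, 0.111], 0.68)]
marked_stop []
plain_stop []
egg_in_cup [([0.733, -0.097, 0.053], 0.72)]
peg_doll [([0.705, 0.01, 0.044], 0.71)]
paint_jar [([0.345, 0.063, 0.045], 0.83)]
varnish_bottle [([0.651, 0.12, 0.05], 0.75)]
brush_glass [([0.411, -0.236, 0.008], 0.61), ([0.717, -0.265, 0.086], 0.6)]
brush [([0.607, -0.084, 0.088], 0.35)]
lens_cap []
[ 0.22866491 -0.50020007  0.23129384] [3.06966656e+00 6.68365578e-01 1.02815348e-06] 1.4
```

View pics/top0.png

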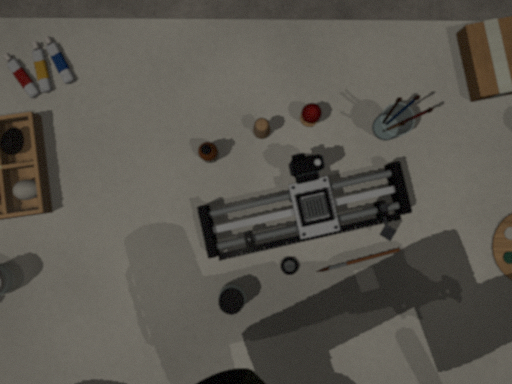

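View pics/scene0.png

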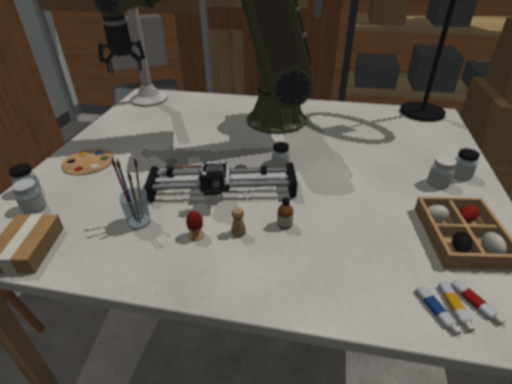

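The top view shows the button at about (315,206). The marked stop is on the right, toward world -y, at about (385,210), with its diamond at (389,231). The plain collar is on the left at (249,240). The rail is yawed about +12.5°. I'll move above the button next.

```bash
python3 -m crank '0.04 -0.022 0 0 0;0.045 -0.025 0 0 0;0.045 -0.025 0 0 0;0.045 -0.025 0 0 0;0.045 -0.025 0 0 0;0.045 -0.025 0 0 0;0.045 -0.025 0 0 0;0.045 -0.025 0 0 0'
python3 -m crank '0.035 -0.02 0 0 0;0.02 -0.011 0 0 0;0.01 -0.006 0 0 0;0 0 0 6 0;0 0 0 6 0;0 0 0 0 0;0 0 0 0 0'
python3 - <<'E'
from h import *
s=sensors.get_state();print(s["ee_pos"],R.from_rotvec(s["tool_rot"]).as_matrix().round(3).tolist(),s["ft_force"])
f=grab_frame("wrist"); save(f,"w1.png")
print(f["pose"].round(3).tolist())
for n in ["button_top","carriage_plate","marked_stop","plain_stop","camera"]:
    print(n,[(W(f,d["location"]).round(4).tolist(),round(d["p"],2)) for d in look_for(f,n)[:2]])
E
```

```text
time_s: 2.4
ee_pos: [0.4705, -0.1719, 0.2315]
tool_rot: [3.069, 0.668, 0.001]
ft_force: [0.8, -0.6, 0.1]
finger_gap: -0.0
grip_force: 0.0
time_s: 3.28
ee_pos: [0.5132, -0.1131, 0.2313]
tool_rot: [3.122, 0.347, 0.0]
ft_force: [-0.4, -0.3, -0.0]
finger_gap: 0.0002
grip_force: 0.0
[ 0.5132405  -0.11307089  0.23133363] [[0.976, 0.219, 0.0], [0.219, -0.976, -0.0], [0.0, 0.0, -1.0]] [-0.38795847 -0.28848035 -0.00927005]
[[0.22, -0.94, -0.262, 0.579], [-0.976, -0.212, -0.058, -0.098], [-0.001, 0.268, -0.963, 0.374], [0.0, 0.0, 0.0, 1.0]]
button_top [([0.5227, -0.1053, 0.0794], 0.59)]
carriage_plate [([0.5549, -0.0956, 0.0794], 0.69), ([0.3384, 0.0568, 0.0621], 0.21)]
marked_stop [([0.5093, -0.2504, 0.0534], 0.77)]
plain_stop [([0.4523, 0.027, 0.0578], 0.84)]
camera [([0.6032, -0.0816, 0.1211], 0.57)]
```

View pics/w1.png

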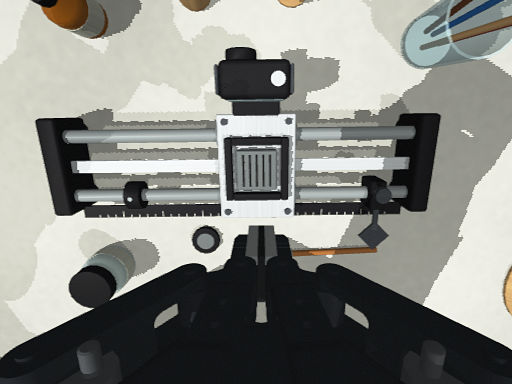

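The wrist view shows the button at (258,170), the marked block at about (377,194) with its diamond at (373,236), the collar at (135,195), and the rods almost level.

```bash
python3 - <<'E'
from h import *
f=grab_frame("wrist")
a,b=onplane(f,65,137,.05),onplane(f,414,132,.05); d=(a-b)[:2]; print("rail yaw",np.degrees(np.arctan2(-d[0],d[1])))
a,b=onplane(f,78,197,.05),onplane(f,405,192,.05); d2=(a-b)[:2]; print(np.degrees(np.arctan2(-d2[0],d2[1])))
u=d/np.linalg.norm(d)+d2/np.linalg.norm(d2);u/=np.linalg.norm(u);v=np.array([u[1],-u[0]])
m=cut_out(f,"button_top")[0]["region"]; ys,xs=np.where(m); print("btn px",xs.min(),xs.max(),ys.min(),ys.max())
c=onplane(f,xs.mean(),ys.mean(),.081); print("btn",c,"bezel mid",onplane(f,259,169,.078))
for l in cut_out(f,"marked_stop")[:1]:
    ys,xs=np.where(l["region"]); print("stop px",xs.min(),xs.max(),ys.min(),ys.max()); print("along",[(onplane(f,p,190,.055)[:2]-c[:2])@u for p in (363,391)])
s=sensors.get_state(); T=R.from_rotvec(s["tool_rot"]).as_matrix()
print("tool shift to btn",T.T@(c-s["ee_pos"]))
L=[d for d in look_for(f,"marked_stop") if d["p"]>.5]
print([ (W(f,d["location"])[:2]-c[:2])@u for d in L], "u",u)
cv2.imwrite("pics/crop1.png",cv2.resize(f["img"][100:260,200:450,::-1],None,fx=3,fy=3,interpolation=cv2.INTER_CUBIC))
E
```

```text
rail yaw 13.437711689386056
13.552929598577172
btn px 236 277 149 190
btn [ 0.52148274 -0.10568781  0.081     ] bezel mid [ 0.52219171 -0.10831523  0.078     ]
stop px 358 391 176 248
along [np.float64(-0.12360444188695346), np.float64(-0.15631687379102174)]
tool shift to btn [ 0.00948317 -0.00513975  0.1502804 ]
[np.float64(-0.13699071842797542), np.float64(-0.00044554096628399387)] u [-0.23336595  0.97238898]
```

View pics/crop1.png

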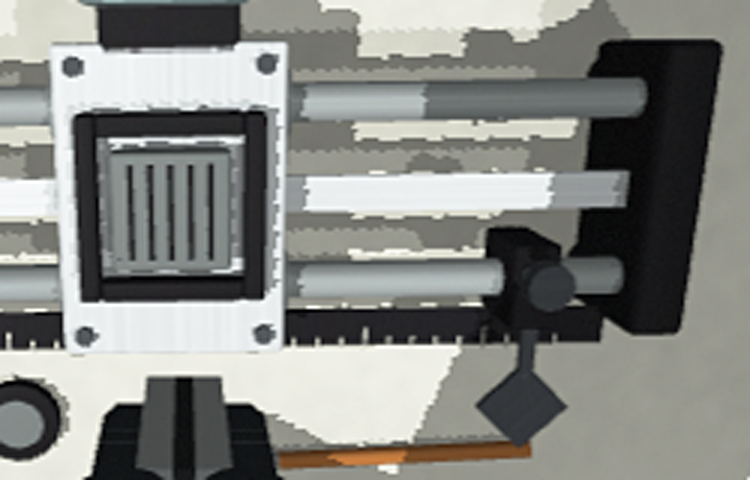

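```bash
python3 -m crank '0.0095 -0.005 0.02 -0.85 0;0 0 0.04 0 0;0 0 0.04 0 0;0 0 0.03 0 0;0 0 0.01 0 0;0 0 0.004 0 0;0 0 0 0 0;0 0 0 0 0'
python3 -m crank '0 0 0.002 0 0;0 0 0.002 0 0;0 0 0 0 0'
python3 - <<'E'
from h import *
f=grab_frame("wrist"); save(f,"w2.png")
s=sensors.get_state();print(s["ee_pos"],s["ft_force"])
E
```

```text
time_s: 4.78
ee_pos: [0.522, -0.1059, 0.0882]
tool_rot: [3.119, 0.367, 0.002]
ft_force: [-0.4, -0.1, 0.4]
finger_gap: -0.0
grip_force: 0.0
time_s: 5.15
ee_pos: [0.5215, -0.1058, 0.0831]
tool_rot: [-3.12, -0.367, 0.0]
ft_force: [0.3, 0.5, 0.7]
finger_gap: -0.0005
grip_force: 0.0
[ 0.52149826 -0.10579625  0.08321083] [-0.48196933 -0.80841461 -0.17857848]
```

View pics/w2.png

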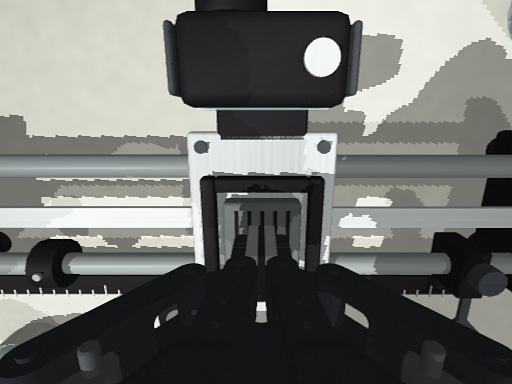

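The tips sit centred over the button at about (262,235). Now I'll press in small steps.

```bash
python3 -m crank '0 0 0.002 0 0;0 0 0.001 0 0;0 0 0 0 0'
python3 -m crank '0 0 0.0015 0 0;0 0 0.0015 0 0;0 0 0 0 0;0 0 0 0 0'
```

```text
time_s: 5.58
ee_pos: [0.5217, -0.1058, 0.0807]
tool_rot: [3.12, 0.367, 0.001]
ft_force: [-2.3, 0.6, 6.3]
finger_gap: 0.0004
grip_force: 3.2
time_s: 6.08
ee_pos: [0.5217, -0.1059, 0.0778]
tool_rot: [3.12, 0.367, 0.001]
ft_force: [-2.6, 0.1, 7.7]
finger_gap: -0.0002
grip_force: 3.9
```

```bash
python3 -m crank '0 0 0.001 0 0;0 0 0.001 0 0;0 0 0.0005 0 0;0 0 0 0 0;0 0 0 0 0'
```

```text
time_s: 6.7
ee_pos: [0.5219, -0.1061, 0.0759]
tool_rot: [3.119, 0.367, 0.002]
ft_force: [-5.2, 0.2, 13.9]
finger_gap: 0.0002
grip_force: 7.3
```

```bash
python3 -m crank '0 0.002 0 0 0;0 0.003 0 0 0;0 0.003 0 0 0;0 0.002 0 0 0;0 0 0 0 0'
python3 - <<'E'
from h import *
f=grab_frame("wrist"); save(f,"w3.png")
E
```

```text
time_s: 7.32
ee_pos: [0.5243, -0.1161, 0.076]
tool_rot: [3.119, 0.367, 0.002]
ft_force: [-4.9, -2.2, 13.7]
finger_gap: 0.0007
grip_force: 6.9
```

View pics/w3.png

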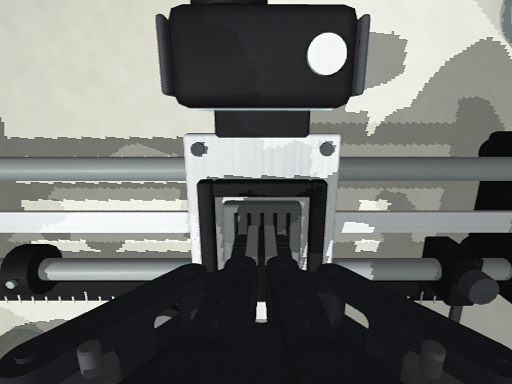

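The carriage moves with the tips: the plate stays centred at 262 and the stop edge has shifted from 432 to 424. I'll carry on.

```bash
python3 -m crank '0 0.005 0 0 0;0 0.008 0 0 0;0 0.01 0 0 0;0 0.01 0 0 0;0 0.01 0 0 0;0 0.008 0 0 0;0 0.005 0 0 0;0 0.002 0 0 0'
python3 -m crank '0 0.002 0 0 0;0 0.002 0 0 0;0 0 0 0 0'
python3 - <<'E'
from h import *
f=grab_frame("wrist"); save(f,"w4.png")
E
```

```text
time_s: 8.38
ee_pos: [0.5377, -0.1726, 0.076]
tool_rot: [3.119, 0.367, 0.002]
ft_force: [-4.1, 0.5, 13.4]
finger_gap: 0.0001
grip_force: 6.8
time_s: 8.75
ee_pos: [0.5386, -0.1764, 0.076]
tool_rot: [3.119, 0.367, 0.002]
ft_force: [-4.3, -1.2, 12.8]
finger_gap: -0.0
grip_force: 6.3
```

View pics/w4.png

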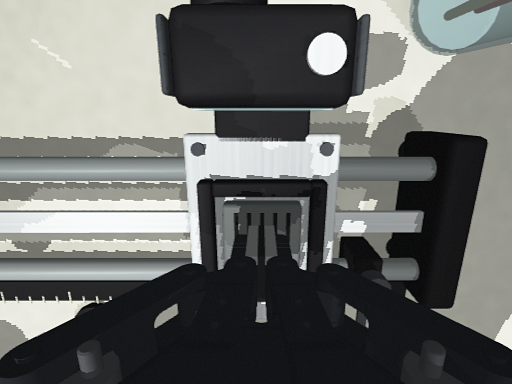

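The carriage has travelled about 72 mm and the gap to the block is now small, with the block's left edge at about 342. I'll approach slowly and watch the force.

```bash
python3 -m crank '0 0.002 0 0 0;0 0.002 0 0 0;0 0.002 0 0 0;0 0.0015 0 0 0;0 0 0 0 0'
python3 -m crank '0 0.0015 0 0 0;0 0.0015 0 0 0;0 0 0 0 0'
```

```text
time_s: 9.43
ee_pos: [0.5403, -0.1837, 0.076]
tool_rot: [3.119, 0.367, 0.002]
ft_force: [-5.1, -1.8, 12.6]
finger_gap: -0.0
grip_force: 6.3
time_s: 9.8
ee_pos: [0.541, -0.1866, 0.076]
tool_rot: [3.119, 0.367, 0.002]
ft_force: [-4.2, -1.2, 12.6]
finger_gap: 0.0
grip_force: 6.3
```

```bash
python3 -m crank '0 0.0015 0 0 0;0 0.0015 0 0 0;0 0 0 0 0'
python3 -m crank '0 0.0015 0 0 0;0 0.001 0 0 0;0 0 0 0 0'
python3 - <<'E'
from h import *
f=grab_frame("wrist"); cv2.imwrite("pics/w5.png",cv2.resize(f["img"][120:320,180:430,::-1],None,fx=3,fy=3))
E
```

```text
time_s: 10.18
ee_pos: [0.5417, -0.1895, 0.076]
tool_rot: [3.119, 0.367, 0.002]
ft_force: [-4.9, -1.0, 12.2]
finger_gap: 0.0
grip_force: 6.3
time_s: 10.55
ee_pos: [0.5422, -0.1913, 0.0759]
tool_rot: [3.12, 0.367, 0.001]
ft_force: [-6.4, 2.1, 14.8]
finger_gap: 0.0003
grip_force: 7.3
```

View pics/w5.png

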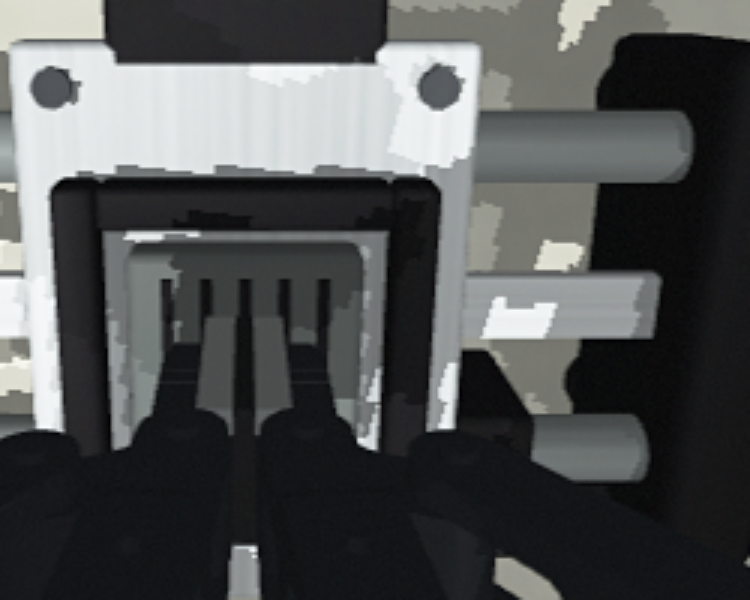

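The block now meets the plate edge, and the lateral force is changing sign. I'll push slightly more to confirm contact.

```bash
python3 -m crank '0 0.001 0 0 0;0 0 0 0 0;0 0 0 0 0'
python3 -m crank '0 0.001 0 0 0;0 0 0 0 0;0 0 0 0 0'
```

```text
time_s: 10.98
ee_pos: [0.5423, -0.1917, 0.076]
tool_rot: [-3.119, -0.367, -0.001]
ft_force: [-6.4, 6.8, 15.3]
finger_gap: 0.0001
grip_force: 7.9
time_s: 11.35
ee_pos: [0.5428, -0.1927, 0.076]
tool_rot: [-3.119, -0.367, -0.002]
ft_force: [-4.4, 7.4, 14.6]
finger_gap: 0.0
grip_force: 7.3
```

The carriage is firmly against the stop, with lateral force up from about 1 N to 7 N. Now I'll lift straight up.

```bash
python3 -m crank '0 0 -0.002 0 0;0 0 -0.002 0 0;0 0 -0.002 0 0;0 0 -0.004 0 0;0 0 -0.02 0 0;0 0 -0.04 0 0;0 0 -0.05 0 0;0 0 -0.03 0 0'
python3 -m crank '0 0 0 0 0;0 0 0 0 0;0 0 0 0 0'
python3 - <<'E'
from h import *
f=grab_frame("wrist"); cv2.imwrite("pics/w6.png",cv2.resize(f["img"][80:260,180:440,::-1],None,fx=3,fy=3))
E
```

```text
time_s: 12.35
ee_pos: [0.5427, -0.1936, 0.2273]
tool_rot: [3.119, 0.367, 0.003]
ft_force: [-0.4, -0.1, -0.6]
finger_gap: -0.0001
grip_force: 0.0
time_s: 12.72
ee_pos: [0.5421, -0.1933, 0.2235]
tool_rot: [-3.119, -0.367, 0.003]
ft_force: [0.0, -1.5, -0.0]
finger_gap: 0.0
grip_force: 0.0
```

View pics/w6.png

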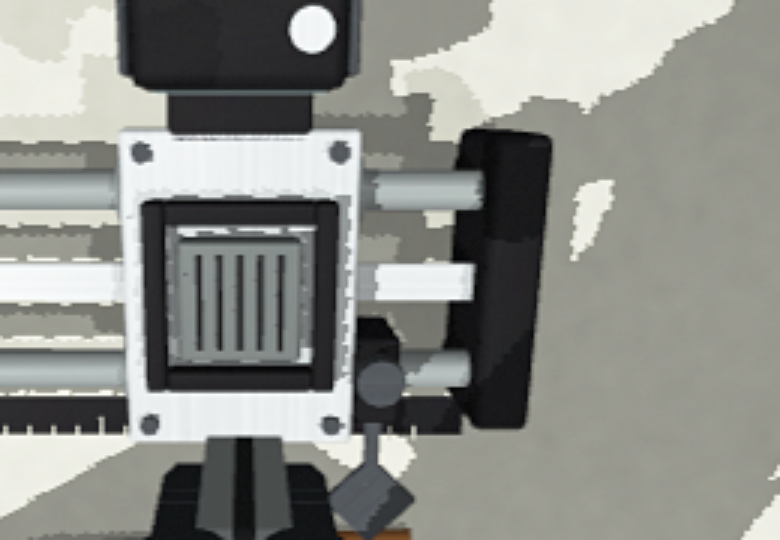

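The carriage is flush against the block (crop x≈356), the button is up, and the arm is clear.

```bash
python3 -c "
from plant import bot
print(bot.job_done())"
```

```text
the job is handed in; nothing more can be done
None
```

The job is handed in: the button was held down while I pushed the carriage up against the marked stop, then it sprang back up and the arm moved clear, though the hand-in gave no verdict.

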